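Load the module test fixture and crank in the probe bar

TASK

Load every driver module on the bench into the test fixture, one to a nest: push the nest's sprung jaw back with the module's end, lower the module flat behind the front fence and let the jaw clamp it there. When all are in, swing the folding crank handle up and crank clockwise until the probe bar is fully forward at its stop, then fold the handle down again. Leave the modules clamped, and leave the other things on the bench where they are.

Things in the scene. Friction and masses are not known exactly. Their poses are not given: they have to be found in the camera images.
- module1: Driver module: plain aluminium box, 60 mm long (its x), 36 mm wide (its y), 30 mm high, with a green board edge around it and a pale connector at each end; both ends are alike and it may go in either way round. About 0.15 kg. Origin under its centre. Two or three modules are present; an absent one reads None
- module2: Driver module: plain aluminium box, 60 mm long (its x), 36 mm wide (its y), 30 mm high, with a green board edge around it and a pale connector at each end; both ends are alike and it may go in either way round. About 0.15 kg. Origin under its centre. Two or three modules are present; an absent one reads None
- module3: Driver module: plain aluminium box, 60 mm long (its x), 36 mm wide (its y), 30 mm high, with a green board edge around it and a pale connector at each end; both ends are alike and it may go in either way round. About 0.15 kg. Origin under its centre. Two or three modules are present; an absent one reads None
- fixture: Test fixture, fixed: an aluminium base plate 12 mm thick, from x = -55 to +150 mm and y = -235 to +225 mm in its frame; origin at table height. Three nests in a row along its y, crank gearbox (top 44 mm above the table) at y = -150 mm, a grey rear bridge at x = 131 to 149 mm, y = -65 to +235 mm, up to 82 mm above the table. Its x points away from the robot, more or less
- nest1 (a point): Centre of the floor of nest 1, on the base plate, 12 mm above the table; axes as the fixture's. The underside centre of a seated module is here and its long axis lies along x. Front fence: its inner face is 30 mm towards -x of this point, it is 8 mm thick and stands 6 mm above the floor. Two low side guides, 4 mm high, 46 mm apart, only within 16 mm of the fence
- nest2 (a point): Centre of the floor of nest 2, on the base plate, 12 mm above the table; axes as the fixture's. The underside centre of a seated module is here and its long axis lies along x. Front fence: its inner face is 30 mm towards -x of this point, it is 8 mm thick and stands 6 mm above the floor. Two low side guides, 4 mm high, 46 mm apart, only within 16 mm of the fence
- nest3 (a point): Centre of the floor of nest 3, on the base plate, 12 mm above the table; axes as the fixture's. The underside centre of a seated module is here and its long axis lies along x. Front fence: its inner face is 30 mm towards -x of this point, it is 8 mm thick and stands 6 mm above the floor. Two low side guides, 4 mm high, 46 mm apart, only within 16 mm of the fence
- jaw1 (a joint): Sprung jaw of nest 1, a black block 40 mm wide and 14 mm thick, from 2 to 32 mm above the nest floor: metres it is pressed back (fixture +x). At 0 its face stands 44 mm from the fence, too little for a 60 mm module; 0.016 with a module seated; stop at 0.028. Spring 3 N at 0, 150 N/m more; it returns by itself at once
- jaw2 (a joint): Sprung jaw of nest 2, a black block 40 mm wide and 14 mm thick, from 2 to 32 mm above the nest floor: metres it is pressed back (fixture +x). At 0 its face stands 44 mm from the fence, too little for a 60 mm module; 0.016 with a module seated; stop at 0.028. Spring 3 N at 0, 150 N/m more; it returns by itself at once
- jaw3 (a joint): Sprung jaw of nest 3, a black block 40 mm wide and 14 mm thick, from 2 to 32 mm above the nest floor: metres it is pressed back (fixture +x). At 0 its face stands 44 mm from the fence, too little for a 60 mm module; 0.016 with a module seated; stop at 0.028. Spring 3 N at 0, 150 N/m more; it returns by itself at once
- probe_bar (a joint): Grey probe bar, 270 mm long, underside 60 mm above the table, carrying small pins that reach down to 49 mm: metres moved forward (fixture -x). Driven by the crank, 3.2 mm per rad. Its front edge is 75 mm behind (+x of) the nest centres when parked, 25 mm when fully forward (0.050), just over the modules' ends
- probe_edge (a point): Middle of the probe bar's front edge
- crank (a joint): Crank, rad, clockwise from above is positive: the arm points along the fixture's +x at 0; stop (probe bar fully forward) at 15.71, two and a half turns. Stays where it is left; needs about 2 N at the handle
- crank_center (a point): On the crank's vertical axis, at the height of the handle's fold hinge (82 mm above the table). The steel arm, 18 mm wide, has its top 58 mm above the table
- handle_hinge (a point): Fold hinge of the handle, 62 mm from the crank axis, on the end of the arm; the hinge axis is horizontal and square to the arm
- handle (a joint): Fold of the crank handle, rad: 0 = folded down, lying level from its hinge back over the crank's hub; 1.57 = swung out, standing straight up at the arm's end (stop). Stiff: stays at any angle, needs about 2 N at the grip
- grip (a point): Point on the axis of the handle, 50 mm from the fold hinge. The handle's black sleeve is round, 18 mm across, from 16 to 74 mm from the hinge, and spins freely about its own axis
- mouse: Computer mouse, black, 100 x 60 x 30 mm; origin under its centre. Bystander, to be left alone
- tape: Small black roll of tape lying flat, 48 mm across, 19 mm high; origin under its centre. Bystander, to be left alone
- pliers: Pliers with one yellow and one dark handle, lying flat, 180 mm long; origin at the pivot. Bystander, to be left alone
- board: Bare green circuit board, 100 x 80 mm, lying flat; origin under its centre. Bystander, to be left alone
There are look-alikes about, which are no part of the job. What is shaped like the module2 but turquoise or yellow is not meant.

How it is judged:
On the way, in this order (a step that is already met when the one before it is completed fails the run):
1. every module present is clamped flat in a nest of its own (((horizontal distance between module1 and nest1 below 0.009 m and z of module1 in the frame of nest1 below 0.003 m and angle between the x axis of module1 and the x axis of nest1, either way round below 0.12 rad) or (horizontal distance between module1 and nest2 below 0.009 m and z of module1 in the frame of nest2 below 0.003 m and angle between the x axis of module1 and the x axis of nest2, either way round below 0.12 rad) or (horizontal distance between module1 and nest3 below 0.009 m and z of module1 in the frame of nest3 below 0.003 m and angle between the x axis of module1 and the x axis of nest3, either way round below 0.12 rad)) and angle between each of module1, module2, module3's own z axis and vertical below 0.07 rad and ((horizontal distance between module2 and nest1 below 0.009 m and z of module2 in the frame of nest1 below 0.003 m and angle between the x axis of module2 and the x axis of nest1, either way round below 0.12 rad) or (horizontal distance between module2 and nest2 below 0.009 m and z of module2 in the frame of nest2 below 0.003 m and angle between the x axis of module2 and the x axis of nest2, either way round below 0.12 rad) or (horizontal distance between module2 and nest3 below 0.009 m and z of module2 in the frame of nest3 below 0.003 m and angle between the x axis of module2 and the x axis of nest3, either way round below 0.12 rad)) and ((horizontal distance between module3 and nest1 below 0.009 m and z of module3 in the frame of nest1 below 0.003 m and angle between the x axis of module3 and the x axis of nest1, either way round below 0.12 rad) or (horizontal distance between module3 and nest2 below 0.009 m and z of module3 in the frame of nest2 below 0.003 m and angle between the x axis of module3 and the x axis of nest2, either way round below 0.12 rad) or (horizontal distance between module3 and nest3 below 0.009 m and z of module3 in the frame of nest3 below 0.003 m and angle between the x axis of module3 and the x axis of nest3, either way round below 0.12 rad))), for 0.3 s.
2. the folding handle is swung up (value of joint handle above 1.3 rad), for 0.2 s.
3. the crank is turned, handle up, until the probe bar is fully forward (value of joint crank above 15.4 rad and value of joint handle above 1 rad), for 0.2 s.
At the end, for the whole second after the job is handed in: Every module present lies flat in its own nest (centre within 9 mm of the nest centre, under 3 mm above its floor, tilt below 0.07 rad, aligned within 0.12 rad), the crank is beyond 15.3 rad (bar within 1.5 mm of its stop) and the handle is folded below 0.25 rad (all of step 1 and value of joint crank above 15.3 rad and value of joint handle below 0.25 rad); the robot touches nothing.
It fails at once if a bystander (mouse, tape, pliers or board) is pushed more than 4 cm from its place (distance of any of mouse, tape, pliers, board from where it was at the start of the episode above 0.04 m).
Of module1, module2, module3 only 2 to 3 are there at a start; the rules pass over those that are not, and their reading is None.
At some moment in a run one of module1, module2, module3 may be knocked a few centimetres aside while the robot is not near it.
Once in a run the grip may slacken for a moment while it holds something.
It also fails if it takes over 210 s, if anything falls off the work surface, if the arm or the gripper's body presses on something with over 40 N, if the wrist force passes 120 N, or if a joint passes its speed limit or range.

ROBOT

A 6-joint arm with a two-finger parallel gripper is mounted at the origin on the work surface. World frame = base frame: x ahead of the robot, y to its left, z up, the work surface at z = 0. Lengths are in m, angles in rad, forces in N, time in s.
With the tool pointing down it reaches from about 0.375 to 0.925 m from the base axis. Payload 5.7 kg.
Tool frame: the origin (TCP) lies midway between the tips of the shut fingers; the grasp point (between the pads) lies 19 mm behind it; z points along the fingers, y is the line along which they close (so a half turn about z gives the same grasp; the last joint's range is limited). The gripper opens to 88 mm and grips with 3 to 60 N. Pads are 20 mm wide; open, the fingers measure 115 mm over their backs; the gripper's body (75 mm by 178 mm) begins 61 mm behind the grasp point.
Start: joints at [1.046, 0.359, 1.51, -0, 1.272, -0.115], TCP at [0.239, 0.55, 0.223] pointing down, gripper open.
Joint ranges: [-2.97, 2.97], [-1.01, 2.36], [0.21, 2.38], [-0.96, 4.11], [0.2, 2.71], [-2.98, 2.98]. Speed limits (rad/s): [2.39, 2.39, 3.14, 3.14, 3.14, 3.14].

INTERFACE

Orientations are given as a unit quaternion [x, y, z, w].
In Python, from bench import move_ptp, servo_line, goto_joints, move_gripper, sleep, inverse_kinematics, capture, PlanningError, close_job, spot_in, silhouettes, current_clock, current_joint_pos, current_qvel, current_joint_torque, current_position, current_orientation, current_force, current_torque, current_finger_gap, current_grip_force gives the robot as it stands. Calls block until the motion is done:
- move_ptp(position, orientation): joint-space move of the TCP to a pose.
- servo_line(position, orientation=None, rate=0.15, contact_N=None): straight line of the TCP; orientation=None keeps the orientation; rate is the mean speed in m/s. With contact_N (N) it stops when the force on the tool has changed by that much, and returns True; else False.
- goto_joints(angles): joint-space move.
- move_gripper(opening): finger opening in m; the grip force is fixed at half the most; returns when the fingers have stopped.
- sleep(seconds).
- inverse_kinematics(position, orientation): joint angles nearest the present ones, or None.
- capture(name): name is "scene" or "side" or "wrist"; returns a dict with "image" (420x560x3 uint8, blue, green, red), "range_z" (420x560 float32, m along the optical axis (not along the pixel's ray), 0 where there is no reading), "intrinsics" (3x3 intrinsics, pixels), "R" (3x3) and "t" (3): a world point X has camera coordinates R X + t. Camera axes: x right, y down, z forward; pixel columns grow to the right and rows downward; lengths in m; the calibration is good to about 2 mm. A picture is of the moment at which its call begins.
A pose or a line that the arm cannot do raises PlanningError and nothing moves.
- close_job(): hands the job in; it is judged then, once.
Trained networks look in the newest picture that a camera, given by its name, has taken for a name from the list of things; names that differ only in an ending like _2 or _b are one class to them, and where a whole thing is asked for, a point or a joint stands for the part that bears it (a point fixed in the world has none). Each returns a list of dicts, best first, with "conf" (0 to 1); they miss things now and then, are a little off and sometimes report something else, mostly with a low value. They report only what shows in the picture. A call takes as long as a camera call. They do not tell look-alikes from the thing itself.
- spot_in(camera, query): "xy" ([column, row] in pixels, amid what is visible of it).
- silhouettes(camera, query): "region" (420x560 bool, what is visible of it) and "xy" ([column, row] in pixels, amid what is visible of it).
Readings, each from a call of its own:
- current_clock(): time.
- current_joint_pos(): joint angles.
- current_qvel(): joint speeds.
- current_joint_torque(): joint torques, N m.
- current_position(): TCP position.
- current_orientation(): TCP orientation.
- current_force(): force on the tool from outside, world axes, zero at the start.
- current_torque(): the same for the moment, N m.
- current_finger_gap(): finger opening in m.
- current_grip_force(): force on a finger pad.
Only numpy, scipy, OpenCV 4.12 (cv2) and the standard library are available. Lean on these libraries where they do the work, as an engineer would, in place of code of your own. Each camera call takes 0.05 s, during which the arm holds its last target. There are 200 camera calls.

## Working session

There is one attempt and no reset: what is moved stays moved. The work goes in short steps, each a Python script; the robot and the scene stay as the last script left them, time stands still between calls to the robot, and variables do not carry over. Pictures are saved under pics/ and viewed, at most 14 in all, crops included, and the job is handed in when it is done.

```bash
mkdir -p pics; ls
cat > h.py <<'E'
import numpy as np, cv2
from bench import *
def pts(c,mask=None):
    z=c["range_z"];K=c["intrinsics"];m=(z>0) if mask is None else (mask&(z>0))
    v,u=np.nonzero(m);d=z[v,u]
    P=np.stack([(u-K[0,2])*d/K[0,0],(v-K[1,2])*d/K[1,1],d],1)
    return (P-c["t"])@c["R"]   # R^T (P-t)
def proj(c,X):
    p=c["intrinsics"]@(c["R"]@np.asarray(X)+c["t"]);return p[:2]/p[2]
def at(c,uv,r=2):
    m=np.zeros(c["range_z"].shape,bool);u,v=int(round(uv[0])),int(round(uv[1]));m[v-r:v+r+1,u-r:u+r+1]=1
    return np.median(pts(c,m),0)
E
python3 - <<'E'
from h import *
for n in ["scene","side"]:
    c=capture(n);cv2.imwrite(f"pics/{n}0.png",c["image"]);print(n,c["t"],(-c["R"].T@c["t"]).round(3))
    for q in ["module1","fixture","jaw1","probe_bar","handle","crank","mouse","tape","pliers","board"]:
        for d in silhouettes(n,q):
            P=pts(c,d["region"])
            print(n,q,round(d["conf"],2),np.round(d["xy"]),P.mean(0).round(3) if len(P) else None, len(P))
print(current_clock())
E
```

```text
pics
scene [-0.40633941 -0.2533648   1.64327985] [ 0.998 -0.538  1.282]
scene module1 0.82 [201. 230.] [ 0.374 -0.151  0.024] 316
scene module1 0.8 [280. 182.] [0.429 0.121 0.024] 285
scene module1 0.74 [202. 298.] [ 0.521 -0.291  0.024] 385
scene module1 0.68 [196. 260.] [ 0.44  -0.227  0.025] 328
scene module1 0.52 [331. 152.] [0.478 0.325 0.024] 249
scene fixture 0.65 [315. 252.] [0.667 0.001 0.03 ] 10650
scene fixture 0.45 [153. 309.] [ 0.44  -0.405  0.005] 1061
scene probe_bar 0.74 [348. 231.] [0.699 0.096 0.075] 904
scene handle 0.47 [279. 273.] [ 0.644 -0.128  0.086] 177
scene crank 0.82 [279. 274.] [ 0.645 -0.13   0.072] 393
scene crank 0.43 [326. 223.] [0.631 0.105 0.036] 103
scene mouse 0.81 [198. 351.] [ 0.623 -0.407  0.024] 897
scene tape 0.45 [199. 262.] [ 0.441 -0.228  0.027] 283
scene tape 0.44 [244. 228.] [ 0.442 -0.047  0.015] 128
scene pliers 0.71 [409. 178.] [0.721 0.429 0.011] 366
scene board 0.71 [153. 309.] [ 0.441 -0.406  0.005] 1078
side [-0.37052879  0.25958615  0.9353199 ] [-0.218 -0.75   0.685]
side module1 0.97 [327. 282.] [ 0.429 -0.23   0.022] 613
side m
[... 598 characters left out ...]
w1 0.57 [318. 207.] [0.649 0.003 0.032] 9728
side jaw1 0.46 [258. 183.] [0.621 0.188 0.033] 120
side probe_bar 0.66 [300. 172.] [0.69  0.101 0.071] 866
side handle 0.75 [356. 206.] [ 0.633 -0.13   0.086] 170
side handle 0.17 [214. 222.] [0.417 0.118 0.02 ] 416
side crank 0.76 [354. 209.] [ 0.641 -0.127  0.067] 518
side mouse 0.98 [446. 290.] [ 0.603 -0.41   0.022] 1052
side tape 0.63 [320. 204.] [0.649 0.003 0.032] 9670
side tape 0.56 [263. 253.] [ 0.435 -0.046  0.012] 304
side pliers 0.73 [238. 155.] [0.715 0.429 0.009] 349
side pliers 0.49 [267. 253.] [ 0.434 -0.046  0.012] 304
side pliers 0.45 [318. 205.] [0.65  0.005 0.032] 9686
side board 0.89 [400. 332.] [ 0.434 -0.407  0.005] 1690
1.1
```

View pics/scene0.png

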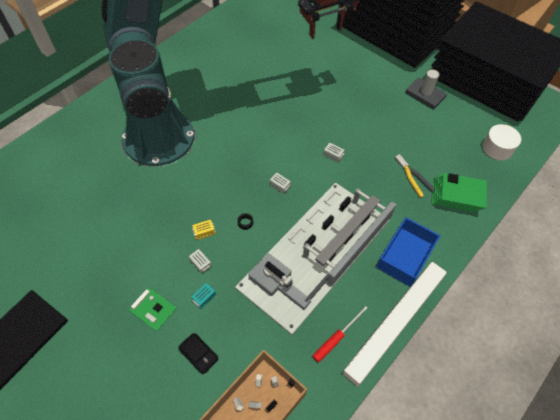

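View pics/side0.png

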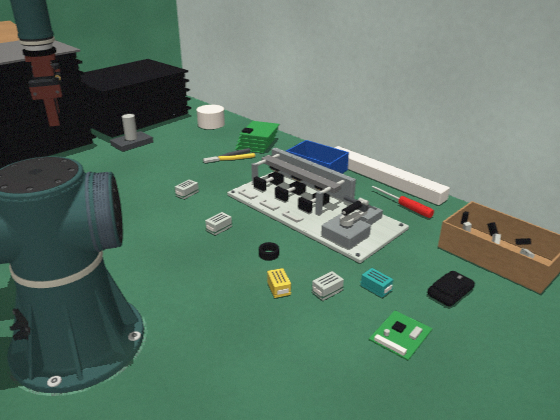

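Three aluminium-silver modules: scene (280,182), (334,152) and (200,261). The look-alikes are yellow at (203,229) and turquoise at (203,295). I'll confirm that in one crop and look at the fixture from the wrist.

```bash
cat >> h.py <<'E'
from scipy.spatial.transform import Rotation as Ro
def down(yaw): # closing axis (tool y) at world direction yaw+90deg ; tool x along... 
    return (Ro.from_euler('z',yaw)*Ro.from_matrix([[1,0,0],[0,-1,0],[0,0,-1]])).as_quat()
E
python3 - <<'E'
from h import *
c=capture("scene");im=c["image"][140:310,185:350];cv2.imwrite("pics/crop.png",cv2.resize(im,None,fx=4,fy=3.5,interpolation=cv2.INTER_CUBIC))
print(Ro.from_quat(current_orientation()).as_matrix().round(2))
c=capture("wrist");print(current_position(),-c["R"].T@c["t"],c["R"].round(2))
move_ptp([0.5,0.08,0.40],down(0));print(current_joint_pos())
c=capture("wrist");cv2.imwrite("pics/w1.png",c["image"]);np.savez("w1.npz",**c);print(-c["R"].T@c["t"])
for q in ["module1","jaw1","probe_bar","handle","crank","fixture"]:
    for d in silhouettes("wrist",q):
        P=pts(c,d["region"])
        print(q,round(d["conf"],2),np.round(d["xy"]),np.median(P,0).round(3) if len(P) else None, len(P))
print(current_clock())
E
```

```text
[[-0.92  0.4  -0.  ]
 [ 0.4   0.92 -0.  ]
 [ 0.   -0.   -1.  ]]
[0.23905195 0.55028504 0.22262495] [0.17930844 0.57736325 0.38428019] [[ 0.4   0.92 -0.  ]
 [ 0.89 -0.39  0.24]
 [ 0.22 -0.1  -0.97]]
[2.30866484e-02 1.04420703e-01 1.42281741e+00 2.64539567e-04
 1.61486904e+00 1.59252450e+00]
[0.56611344 0.08148879 0.56133093]
module1 0.92 [458. 205.] [ 0.441 -0.216  0.029] 1057
module1 0.9 [125. 183.] [0.479 0.326 0.029] 1022
module1 0.84 [408. 245.] [ 0.375 -0.141  0.029] 844
module1 0.74 [547. 206.] [ 0.437 -0.382  0.004] 1478
module1 0.73 [251. 213.] [0.431 0.127 0.03 ] 761
module1 0.58 [501. 159.] [ 0.521 -0.28   0.029] 1065
jaw1 0.88 [201.  87.] [0.627 0.192 0.043] 290
jaw1 0.6 [313.  87.] [0.631 0.025 0.043] 319
jaw1 0.54 [255.  86.] [0.629 0.108 0.043] 317
probe_bar 0.92 [256.  25.] [0.697 0.111 0.076] 5602
handle 0.74 [434.  69.] [ 0.643 -0.125  0.087] 1028
handle 0.46 [257.  25.] [0.697 0.109 0.076] 5573
handle 0.36 [351. 215.] [ 0.439 -0.041  0.018] 478
handle 0.33 [315.  65.] [0.659 0.028 0.013] 40525
crank 0.67 [426.  72.] [ 0.642 -0.122  0.084] 1660
crank 0.57 [259.  86.] [0.628 0.108 0.043] 316
fixture 0.67 [313.  64.] [0.658 0.027 0.013] 40573
fixture 0.43 [427.  70.] [ 0.643 -0.122  0.084] 1642
3.5917
```

View pics/crop.png

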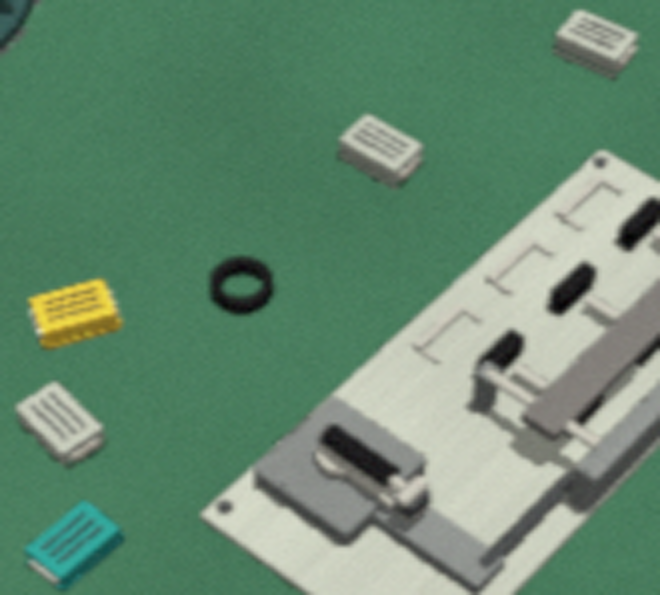

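View pics/w1.png

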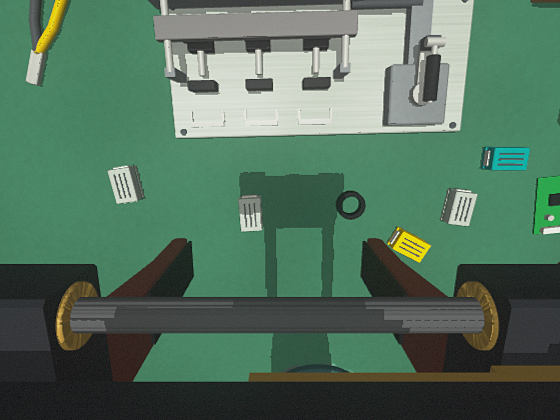

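Crop: the silver modules are the plain white-grey boxes at scene (280,182), (334,152) and (200,261). The yellow and turquoise ones are look-alikes. Wrist view: nest fences at about (208,118), (262,117) and (315,116), jaws at (203,85), (260,85) and (316,83), crank handle at (432,78).

```bash
cat >> h.py <<'E'
def rect(P):
    r=cv2.minAreaRect((P[:,:2]*1000).astype(np.float32));(x,y),(w,h),a=r
    if w<h: a+=90;w,h=h,w
    return np.array([x,y])/1000,(w,h),(a+90)%180-90
def modpose(c,reg):
    P=pts(c,reg);P=P[(abs(P[:,2]-np.percentile(P[:,2],80))<.004)]
    return (*rect(P),np.median(P[:,2]))
E
cat > m.py <<'E'
from h import *
def go(cs,z0=-9):
    out=[]
    for c in cs:
        P=pts(c);print("cam",(-c["R"].T@c["t"]).round(3))
        pl=P[(abs(P[:,2]-.012)<.004)&(P[:,0]>.5)&(P[:,0]<.8)&(P[:,1]>-.3)&(P[:,1]<.35)]
        print("plate z",np.median(pl[:,2]))
        # front edge: min x in y bins
        ys=np.arange(-.19,.22,.005);e=[]
        for y in ys:
            q=pl[abs(pl[:,1]-y)<.0025]
            if len(q)>5:e.append((y,np.percentile(q[:,0],1)))
        e=np.array(e);k=np.polyfit(e[:,0],e[:,1],1);r=e[:,1]-np.polyval(k,e[:,0]);g=abs(r)<.004;k=np.polyfit(e[g,0],e[g,1],1)
        print("front edge x=%.4f + %.4f y"%(k[1],k[0]),g.sum(),"yaw",-np.arctan(k[0]))
        print("y range",np.percentile(pl[:,1],[.2,99.8]))
        a=-np.arctan(k[0]);ex=np.array([np.cos(a),np.sin(a)]);ey=np.array([-ex[1],ex[0]])
        # fixture frame coords w.r.t. front edge point at y=0
        o=np.array([k[1],0]);X=(P[:,:2]-o)@ex-.055;Y=(P[:,:2]-o)@ey
        for nm,s in [("jawtop",(abs(P[:,2]-.044)<.003)&(abs(X-.02)<.03)&(abs(Y-.08)<.16)),("fence",(abs(P[:,2]-.018)<.0025)&(X<0)&(X>-.05)&(abs(Y-.08)<.16))]:
            for yc in (.01,.095,.18):
                j=s&(abs(Y-yc)<.035)
                if j.sum()>5: print(nm,j.sum(),"X",np.percentile(X[j],[2,98]).round(4),"Y",np.percentile(Y[j],[2,98]).round(4),np.median(P[j,2]).round(4))
E
python3 - <<'E'
from h import *;from m import go
move_ptp([0.56,0.03,0.40],down(0))
c=capture("wrist");cv2.imwrite("pics/w2.png",c["image"]);np.savez("w2.npz",**c)
w1=dict(np.load("w1.npz"))
go([w1,c])
for q in ["module1","handle","crank"]:
    for d in silhouettes("wrist",q):
        if d["conf"]>.45:print(q,round(d["conf"],2),np.round(d["xy"]),*modpose(c,d["region"]))
print(current_clock())
E
```

```text
cam [0.566 0.081 0.561]
plate z 0.011755022448607745
front edge x=0.5585 + -0.0244 y 82 yaw 0.02443986911832618
y range [-0.25900814  0.2460613 ]
jawtop 291 X [0.0123 0.0296] Y [-0.0066  0.0412] 0.0437
jawtop 272 X [0.0126 0.0253] Y [0.088  0.1261] 0.0436
jawtop 284 X [0.0121 0.0257] Y [0.1719 0.2106] 0.0436
fence 182 X [-0.0396 -0.0178] Y [-0.0047  0.0443] 0.0177
fence 184 X [-0.0397 -0.0184] Y [0.0803 0.128 ] 0.0174
fence 183 X [-0.0396 -0.0184] Y [0.1654 0.2145] 0.0175
cam [0.627 0.03  0.561]
plate z 0.011708389120340989
front edge x=0.5589 + -0.0252 y 82 yaw 0.025234881777349363
y range [-0.29904081  0.24715829]
jawtop 260 X [0.0122 0.0257] Y [0.0021 0.0412] 0.0435
jawtop 246 X [0.0121 0.0251] Y [0.0868 0.1256] 0.0435
jawtop 255 X [0.0122 0.0256] Y [0.1719 0.2102] 0.0436
fence 178 X [-0.0399 -0.018 ] Y [-0.0051  0.0442] 0.0174
fence 176 X [-0.0397 -0.0189] Y [0.0804 0.1296] 0.0174
fence 174 X [-0.04   -0.0208] Y [0.1651 0.2142] 0.0174
module1 0.91 [222. 245.] [0.427952   0.12583133] (56.590606689453125, 36.08489990234375) 3.6070878505706787 0.029512258442632285
module1 0.71 [465. 195.] [ 0.52003717 -0.2881532 ] (57.0317497253418, 35.48208236694336) 89.9803237915039 0.029726630174557272
module1 0.7 [ 99. 225.] [0.47623993 0.33093436] (55.90309143066406, 37.09377670288086) 7.82689905166626 0.029509924027599475
handle 0.92 [392. 118.] [ 0.64310327 -0.12739737] (78.24321746826172, 23.125154495239258) 3.2280168533325195 0.08881296187032751
crank 0.57 [382. 116.] [ 0.64294098 -0.12631602] (77.93376922607422, 23.94087028503418) 0.7900846600532532 0.08854914209716834
crank 0.48 [424. 242.] [ 0.4386611  -0.22333693] (55.77743911743164, 35.910823822021484) -7.13861083984375 0.029618839113507524
4.2
```

View pics/w2.png

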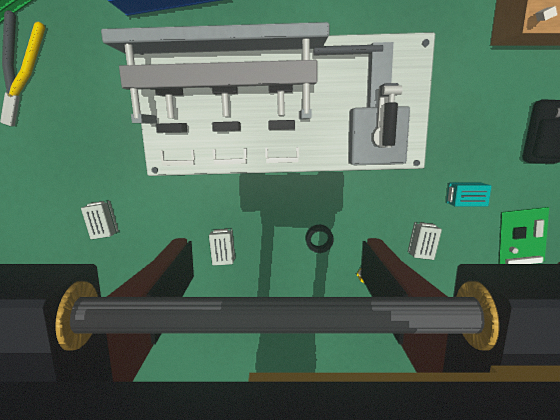

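The fixture has yaw of about 0.025, with the nests at fixture y ≈ 0.0205, 0.106 and 0.191 from my reference. Fences, jaws and all three silver modules ((221,246), (98,220), (425,241)) are visible. Next I'll load the first one.

```bash
cat >> h.py <<'E'
A=.0248;EX=np.array([np.cos(A),np.sin(A)]);EY=np.array([-EX[1],EX[0]]);O=np.array([.5587,0])+EX*(.055-.0018)
NY={1:.0205,2:.1056,3:.1907}
def nest(i,dx=0,dy=0): return O+EX*dx+EY*(NY[i]+dy)
def look(xy,tol=.06,z=None):
    c=capture("wrist");best=None
    hsv=cv2.cvtColor(c["image"],cv2.COLOR_BGR2HSV)
    for d in silhouettes("wrist","module1"):
        if d["region"].sum()<200: continue
        p,wh,a,zt=modpose(c,d["region"]);s=np.median(hsv[...,1][d["region"]])
        if s>90 or not(45<wh[0]<72 and 28<wh[1]<46): continue
        e=np.linalg.norm(p-xy)
        if e<tol and (best is None or e<best[0]): best=(e,p,wh,a,zt,d["conf"])
    return best
def pick(xy,yaw=0):
    move_ptp([*xy,.2],down(yaw));move_gripper(.075)
    b=look(xy) or look(xy);print("look",b)
    if b is None: return False
    p,a=b[1],np.deg2rad(b[3]);q=down(a)
    move_ptp([*p,.09],q);hit=servo_line([*p,.005],rate=.1,contact_N=8)
    move_gripper(0.0);g=current_finger_gap();print("grip",g,current_grip_force(),hit,current_position())
    servo_line([*p,.12],rate=.2);print("lifted",current_finger_gap())
    return current_finger_gap()>.03
def place(i):
    q=down(A);H=.012
    s=nest(i,-.024);move_ptp([*s,.10],q)
    if current_finger_gap()<.03: print("LOST");return False
    z=.005+H+.0085
    servo_line([*s,z],rate=.1,contact_N=10);print("down",current_position(),current_force())
    h=servo_line([*nest(i,.005),z],rate=.06,contact_N=25);print("pushed",h,current_position(),current_force(),current_finger_gap())
    h=servo_line([*nest(i,.005),.0055+H],rate=.04,contact_N=10);print("low",h,current_position(),current_force(),current_finger_gap())
    return current_finger_gap()>.03
def release(i):
    move_gripper(.06);p=current_position();servo_line([p[0],p[1],.15],rate=.2)
    print("t",current_clock())
E
python3 - <<'E'
from h import *
for i in (1,2,3):print(nest(i))
if pick(np.array([.428,.126]),.06) and place(2):
    release(2);move_ptp([*nest(2,-.02),.25],down(A));print(look(nest(2)))
    c=capture("wrist");cv2.imwrite("pics/p2.png",c["image"])
E
```

```text
[0.61137529 0.02181292]
[0.60926503 0.10688675]
[0.60715477 0.19196058]
look (np.float64(0.0002116520214376561), array([0.42781558, 0.12589614]), (55.627689361572266, 35.530277252197266), 2.6721231937408447, np.float64(0.029619000541987878), 0.64)
grip 0.035661178789350066 29.962362349033356 False [0.42780464 0.12584801 0.0050626 ]
lifted 0.03599984479829828
down [0.58570101 0.10638276 0.02601091] [ 0.51681963 -0.94627473 -0.94659302]
pushed False [0.61365155 0.10702239 0.0253042 ] [-3.78949208  1.06106159  0.53047331] 0.03572176277308495
low True [0.61468387 0.10701064 0.02086296] [-1.32454429  0.10300851  1.92205688] 0.035880830226267126
t 12.4833
(np.float64(0.018606523971627525), array([0.59066437, 0.10735379]), (48.944854736328125, 34.5659065246582), 1.7697043418884277, np.float64(0.04696640059912117), 0.65)
```

View pics/p2.png

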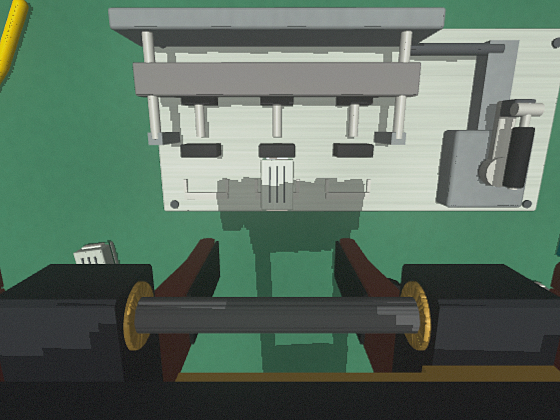

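The jaw pushed the module back onto the fence: it lies at (277,182) in front of the jaw, on top of the fence. It either slipped in the grip or caught the fence. I'll regrip it here and push in steps, reading the force.

Run:
```python
from h import *
q=down(A)
p=np.array([.5907,.1072])
move_ptp([*p,.09],q);servo_line([*p,.023],rate=.08,contact_N=10)
move_gripper(0);print(current_finger_gap(),current_grip_force(),current_position())
f0=np.array(current_force())
st=lambda n:print(n,(np.array(current_position())-[*nest(2),0]).round(4),(np.array(current_force())-f0).round(2),round(current_finger_gap(),4),round(current_grip_force(),1))
servo_line([*p,.027],rate=.05);st("up")
for dx in (-.012,-.006,0,.003,.006): servo_line([*nest(2,dx),.027],rate=.06);st("push")
b=look(nest(2));print(b)
for z in (.0255,.024,.0225,.021,.0195,.018): servo_line([*nest(2,.006),z],rate=.04);st("low")
b=look(nest(2));print(b)
c=capture("wrist");cv2.imwrite("pics/p3.png",c["image"])
```

```text
0.035608040639310515 30.00051498413086 [0.59087917 0.10712573 0.02334877]
up [-0.0185  0.0004  0.0271] [ 2.15 -0.97 -4.68] 0.0358 30.0
push [-0.013  -0.0002  0.0265] [-2.62  1.53 -3.29] 0.0358 30.0
push [-0.0071 -0.0001  0.0265] [-2.92  1.1  -3.68] 0.0359 30.0
push [-0.0012 -0.      0.0265] [-3.19  1.79 -3.38] 0.0362 30.0
push [0.0014 0.     0.0266] [-3.82  1.34 -3.42] 0.0363 30.0
push [0.0042 0.0001 0.0265] [-4.74  2.36 -1.85] 0.0356 30.0
None
low [0.0044 0.     0.0253] [-3.66  1.11 -2.1 ] 0.0359 30.0
low [ 0.0045 -0.      0.0239] [-5.85  1.01 -1.01] 0.0357 30.0
low [ 0.0047 -0.      0.0228] [-5.76  1.35  2.36] 0.0358 30.0
low [ 0.0046 -0.0001  0.0218] [-6.7   1.14  5.66] 0.036 30.0
low [ 0.0046 -0.      0.0206] [-7.72 -0.62  8.89] 0.0358 30.0
low [ 0.0047 -0.      0.0192] [-7.42  0.63  9.82] 0.0355 30.0
(np.float64(0.004419714494074182), array([0.61359967, 0.10774975]), (55.8136100769043, 36.04301452636719), 1.383586049079895, np.float64(0.04235180046437377), 0.63)
```

View pics/p3.png

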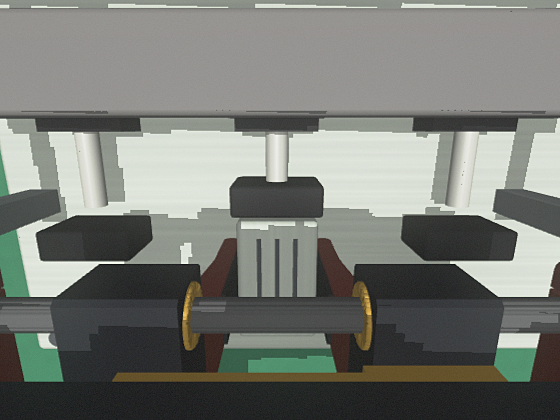

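The module now presses the jaw back (jaw at (277,197)), its top is at 0.042 and its centre is about 4 mm behind the nest centre. I'll lower the last bit and release. Last time the contact stop triggered too early.

```bash
cat >> h.py <<'E'
def place(i,off=.005):
    q=down(A);s=nest(i,-.024);move_ptp([*s,.10],q)
    if current_finger_gap()<.03: print("LOST");return False
    z=off+.012+.0095;f0=np.array(current_force())
    st=lambda n:print(n,(np.array(current_position())-[*nest(i),0]).round(4),(np.array(current_force())-f0).round(2),round(current_finger_gap(),4))
    servo_line([*s,z],rate=.1);st("down")
    servo_line([*nest(i,.007),z],rate=.06);st("pushed")
    for k in range(8):
        servo_line([*nest(i,.007),z-.002*(k+1)],rate=.04)
        if current_force()[2]-f0[2]>14: break
    st("low");return current_finger_gap()>.03
def check(i):
    move_ptp([*nest(i,-.02),.25],down(A));b=look(nest(i));
    print("nest",i,b, None if b is None else ((b[1]-nest(i))@EX,(b[1]-nest(i))@EY))
E
python3 - <<'E'
from h import *
for z in (.0165,.015):
    servo_line([*nest(2,.006),z],rate=.04);print(current_position(),current_force())
release(2);check(2)
if pick(np.array([.476,.331]),.13) and place(3): release(3);check(3)
c=capture("wrist");cv2.imwrite("pics/p4.png",c["image"])
E
```

```text
[0.61402787 0.1068521  0.0177752 ] [-8.82194621  0.5239085  12.94594317]
[0.61422316 0.10685475 0.01725802] [-10.89456285  -0.83473454  20.10166312]
t 20.4667
nest 2 (np.float64(0.0009720656375195762), array([0.60910065, 0.10784482]), (54.96248245239258, 35.15349578857422), 1.4801151752471924, np.float64(0.04169090191789496), 0.81) (np.float64(-0.00014057410160043358), np.float64(0.0009618474544362902))
look (np.float64(0.0009078366196377616), array([0.47604007, 0.33190695]), (56.14030838012695, 35.852230072021484), 9.514888763427734, np.float64(0.029654861883840717), 0.65)
grip 0.03581529685465264 30.000243186950684 False [0.47604385 0.33180585 0.00507264]
lifted 0.03576778643138246
down [-0.0235 -0.0003  0.027 ] [ 0.89 -0.51 -0.04] 0.0358
pushed [0.0058 0.0001 0.0264] [-6.09  0.06  3.56] 0.0358
low [ 0.0058 -0.      0.0168] [-10.39  -1.09  22.62] 0.0356
t 30.7583
nest 3 (np.float64(0.0009138628179825768), array([0.60702716, 0.19286549]), (54.85070037841797, 35.13656234741211), 1.2875686883926392, np.float64(0.04167468208457541), 0.6) (np.float64(-0.00010512619751032931), np.float64(0.0009077960854112975))
```

View pics/p4.png

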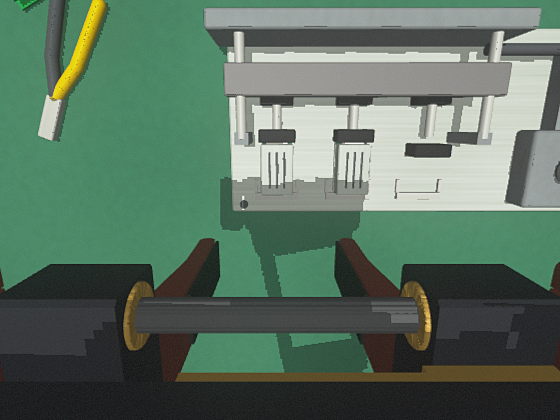

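Modules are clamped in nest 3 (277,170) and nest 2 (353,170), with their jaws pushed back. Nest 1 (417,185) is free. Third module next, then measure the crank.

Run:
```python
from h import *
ok=pick(np.array([.4387,-.2233]),-.12) and place(1)
if ok: release(1);check(1)
move_ptp([.57,-.13,.30],down(A))
c=capture("wrist");cv2.imwrite("pics/c1.png",c["image"]);np.savez("c1.npz",**c)
P=pts(c)
cc=O+EY*(NY[1]-.170+.02); 
yo=NY[2]-.085*1-.0  # fixture y=0 in my coords if nests at 0,85,170 
print("yo",yo)
X=(P[:,:2]-O)@EX;Y=(P[:,:2]-O)@EY-NY[2]+.085
for lo,hi in ((.086,.096),(.074,.086),(.055,.061),(.041,.047)):
    m=(P[:,2]>lo)&(P[:,2]<hi)&(Y<-.09)&(Y>-.22)&(X<.11)
    print(lo,m.sum(),np.percentile(X[m],[1,50,99]).round(4),np.percentile(Y[m],[1,50,99]).round(4),rect(np.stack([X[m],Y[m]],1)))
for q in ["handle","crank","grip"]:
    for d in silhouettes("wrist",q)[:2]: print(q,d["conf"],d["xy"],modpose(c,d["region"]))
print(current_clock())
```

```text
look (np.float64(0.0009407084718884163), array([ 0.4381824 , -0.22408551]), (55.34122848510742, 35.905616760253906), -7.399543762207031, np.float64(0.0296839930262978), 0.7)
grip 0.03573824888411622 29.999913275241852 False [ 0.43823025 -0.22418439  0.00508109]
lifted 0.0357271308997747
down [-0.0235 -0.0008  0.0269] [-0.32  0.83 -0.35] 0.0359
pushed [0.0057 0.0003 0.0264] [-5.82  0.51  2.32] 0.0358
low [0.0058 0.0003 0.0168] [-11.62   0.45  22.41] 0.0358
t 42.0833
nest 1 (np.float64(0.00131308767279394), array([0.61132123, 0.0231249 ]), (55.03142166137695, 35.32115936279297), 2.079329252243042, np.float64(0.04167872445691555), 0.58) (np.float64(-2.151461045309992e-05), np.float64(0.0013129114052290263))
yo 0.020599999999999993
0.086 963 [-0.0111  0.0251  0.065 ] [-0.1599 -0.1493 -0.1397] (array([ 0.0267499 , -0.14975262]), (78.62593841552734, 22.32658576965332), -0.070404052734375)
0.074 345 [-0.0138  0.0521  0.0711] [-0.1609 -0.1493 -0.1387] (array([ 0.02857349, -0.14954576]), (85.24014282226562, 22.54239845275879), -0.5241470336914062)
0.055 110 [-0.0102  0.049   0.0555] [-0.1646 
[... 357 characters left out ...]
35156, 22.239225387573242), 1.3758430480957031, np.float64(0.08888209288693841))
handle 0.24 [94.1, 63.5] (array([0.69993262, 0.0749574 ]), (200.16375732421875, 30.481380462646484), -88.5549784898758, np.float64(0.07555724407409202))
crank 0.77 [277.1, 123.8] (array([ 0.6412561 , -0.12711695]), (79.83059692382812, 22.32573890686035), 1.302920937538147, np.float64(0.0887883133043321))
grip 0.69 [278.1, 119.6] (array([ 0.64182806, -0.12713378]), (78.62592315673828, 22.320011138916016), 1.3507301807403564, np.float64(0.0888555288227932))
grip 0.23 [179.5, 87.0] (array([0.69577545, 0.02085173]), (308.6986389160156, 114.54340362548828), -84.33101081848145, np.float64(0.07539452664847617))
43.5583
```

View pics/c1.png

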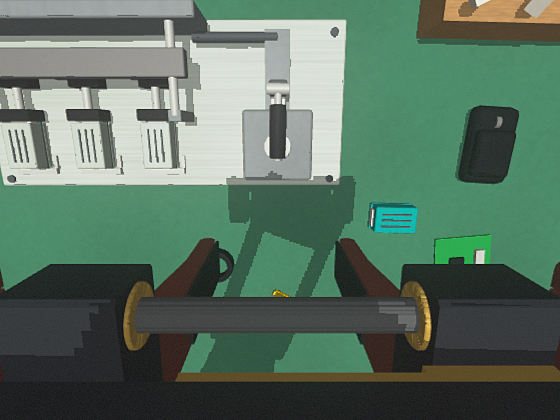

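All three modules are clamped, each within 1.3 mm. The crank is at about 0, with the handle folded at (278,130), its axis at Y≈-0.149 and the hinge at X≈62 mm. Next I'll swing the handle up.

```bash
cat >> h.py <<'E'
CC=O+EY*(NY[2]-.085-.1494)
def hp(theta,phi,r=.050): # TCP position for grasp point on handle
    d=EX*np.cos(theta)-EY*np.sin(theta)
    xy=CC+d*(.062-r*np.cos(phi));return [*xy,.082+r*np.sin(phi)-.019]
E
python3 - <<'E'
from h import *
q=down(A);p=hp(0,0)
move_ptp([p[0],p[1],.16],q);move_gripper(.05)
print(servo_line([p[0],p[1],p[2]+.002],rate=.1,contact_N=10),current_position(),p)
move_gripper(0);print(current_finger_gap(),current_grip_force());f0=np.array(current_force())
for ph in np.arange(.15,1.66,.15):
    servo_line(hp(0,ph),rate=.08);print(round(ph,2),(np.array(current_position())-hp(0,ph)).round(4),(np.array(current_force())-f0).round(1),round(current_finger_gap(),4))
c=capture("side");cv2.imwrite("pics/s1.png",cv2.resize(c["image"][120:260,260:440],None,fx=4,fy=4))
print(current_clock())
E
```

```text
False [ 0.62768598 -0.12731443  0.06564816] [np.float64(0.627073863302798), np.float64(-0.12714359919811263), np.float64(0.063)]
0.017199522581795287 29.970135390758514
0.15 [-0.0003 -0.0003 -0.    ] [ 0.4 -1.1 -2.7] 0.0177
0.3 [-0.0008 -0.0003 -0.0001] [-1.6 -2.1 -2.6] 0.0177
0.45 [-0.0011 -0.0003 -0.0001] [-2.5 -2.4 -1.9] 0.0172
0.6 [-0.0014 -0.0003 -0.0003] [-2.6 -2.3 -1.3] 0.0175
0.75 [-0.0018 -0.0003 -0.0004] [-3.8 -4.  -1.9] 0.0172
0.9 [-0.0024 -0.0003 -0.0007] [-4.3 -2.9 -1.4] 0.0173
1.05 [-0.003  -0.0003 -0.0008] [-5.6 -3.4 -1.6] 0.0176
1.2 [-0.0031 -0.0003 -0.0007] [-6.6 -2.9 -0.1] 0.0173
1.35 [-0.0027 -0.0003 -0.0003] [-6.8 -2.6  1. ] 0.0173
1.5 [-0.0022 -0.0002  0.0001] [-6.3 -1.9  2.8] 0.017
1.65 [0.0019 0.0002 0.0011] [ 2.2  1.8 -0.2] 0.0011
49.125
```

View pics/s1.png

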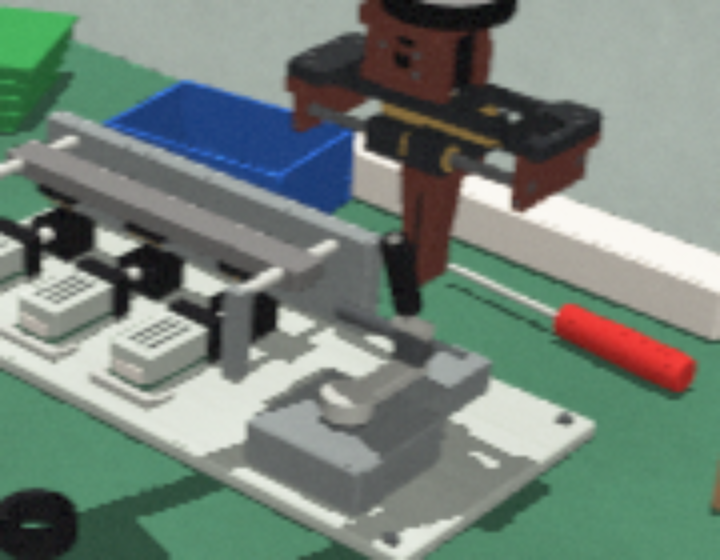

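The grip came off near the end. The fingers are shut behind the handle, which stands at about 1.3 rad (crop (400,270)). I'll push it to its stop from the robot's side with shut fingers, then take hold of it upright.

Run:
```python
from h import *
q=down(A)
P=lambda X,z:[*(CC+EX*X),z]
x=current_position();servo_line([x[0]+.01,x[1],x[2]],rate=.1);servo_line([x[0]+.01,x[1],.21],rate=.2)
servo_line(P(.012,.21),rate=.2);servo_line(P(.012,.12),rate=.15);f0=np.array(current_force())
for X in np.arange(.024,.053,.002):
    h=servo_line(P(X,.12),rate=.05);f=np.array(current_force())-f0
    print(round(X,3),((np.array(current_position())[:2]-CC)@EX).round(4),f.round(1))
    if f[0]<-14:break
servo_line(P(.020,.12),rate=.1);servo_line(P(.02,.21),rate=.2)
move_ptp(P(-.06,.24),q)
c=capture("wrist");P3=pts(c);X=(P3[:,:2]-CC)@EX;Y=(P3[:,:2]-CC)@EY
m=(P3[:,2]>.095)&(P3[:,2]<.18)&(abs(Y)<.04)&(X>0)&(X<.12)
for lo in np.arange(.095,.18,.01):
    k=m&(abs(P3[:,2]-lo-.005)<.005)
    if k.sum()>5:print(round(lo,3),k.sum(),np.percentile(X[k],[2,50,98]).round(4),np.percentile(Y[k],[2,50,98]).round(4))
print(current_clock())
```

```text
0.024 0.0253 [1.3 0.1 0.7]
0.026 0.0261 [ 1.3  0.  -0.3]
0.028 0.028 [-0.4  0.1  1.8]
0.03 0.0301 [-1.1  0.1  1.6]
0.032 0.0322 [0.  0.2 1. ]
0.034 0.0342 [ 0.3 -0.3  1.2]
0.036 0.0362 [0.8 0.  1.2]
0.038 0.0382 [ 0.2 -0.4  0.5]
0.04 0.0402 [0.6 0.3 0.8]
0.042 0.0416 [-1.2 -0.9  1.6]
0.044 0.042 [-5.6 -1.8  5.4]
0.046 0.0424 [-10.4   0.1   8.5]
0.048 0.0427 [-14.2  -2.3  10.5]
0.095 22 [0.0531 0.0544 0.0593] [-0.0071  0.0004  0.0088]
0.105 42 [0.0531 0.0542 0.0593] [-0.0074  0.0012  0.0088]
0.115 50 [0.0532 0.0543 0.0586] [-0.0077 -0.0003  0.0085]
0.125 54 [0.0531 0.0544 0.0598] [-0.0075  0.0008  0.009 ]
0.135 63 [0.0531 0.0545 0.0592] [-0.0076  0.0008  0.0086]
0.145 198 [0.0532 0.0573 0.07  ] [-0.0079  0.0015  0.009 ]
0.155 442 [0.0544 0.0616 0.0691] [-0.0072  0.0002  0.0076]
56.1583
```

The handle stands vertical (X 53–70 mm, constant over its height). I'll grip it and crank, stopping if the grip is lost.

```bash
cat > crank.py <<'E'
from h import *
import sys
th0,th1=float(sys.argv[1]),float(sys.argv[2])
q=down(A);Z=.107
P=lambda th,z=Z:[*(CC+.062*(EX*np.cos(th)-EY*np.sin(th))),z]
move_gripper(.05);move_ptp(P(th0,.24),q);servo_line(P(th0),rate=.15);move_gripper(0)
print(current_finger_gap());f0=np.array(current_force())
n=int(np.ceil((th1-th0)/.26));mx=0
for k,th in enumerate(np.linspace(th0,th1,n+1)[1:]):
    servo_line(P(th),rate=.1);g=current_finger_gap();f=np.array(current_force())-f0;mx=max(mx,np.linalg.norm(f))
    if k%6==0 or g<.014: 
        v=(np.array(current_position())[:2]-CC);print(round(th,2),f.round(1),round(g,4),"r",np.linalg.norm(v).round(4))
    if g<.012: print("LOST",th);break
v=(np.array(current_position())[:2]-CC);print("end",np.arctan2(-v@EY,v@EX),f,g,mx,current_clock())
E
python3 crank.py 0 15.78
```

```text
0.017806999937839588
0.26 [0.3 1.2 1.8] 0.0176 r 0.0623
1.81 [-1.4 -2.2  5.6] 0.0178 r 0.0624
3.36 [1.7 3.9 4.5] 0.0175 r 0.0619
4.92 [0.6 2.3 6. ] 0.018 r 0.0615
6.47 [2.9 0.9 3.6] 0.0175 r 0.0621
8.02 [-0.5  4.2  7.4] 0.0176 r 0.0626
9.57 [5.5 2.6 3.8] 0.0174 r 0.062
11.12 [ 1.7 -0.3  5.8] 0.0174 r 0.0616
12.68 [5.1 1.1 3.2] 0.0175 r 0.0619
14.23 [-1.2 -1.8  8.1] 0.0182 r 0.0623
15.78 [  1.6 -15.3   1.2] 0.0177 r 0.0621
end -3.1354245094810493 [  1.55137562 -15.27758389   1.18066401] 0.017657718146245813 15.401470814922083 78.0667
```

Crank at its stop (arm at π, firm 15 N contact). Now I'll fold the handle down.

Run:
```python
from h import *
T=5*np.pi;f0=np.array(current_force())
servo_line(hp(T,1.57,.044),rate=.05)
for ph in np.arange(1.45,-.06,-.15):
    p=hp(T,ph,.044);p[2]=max(p[2],.0625);servo_line(p,rate=.08);g=current_finger_gap()
    print(round(ph,2),(np.array(current_position())-p).round(4),(np.array(current_force())).round(1),round(g,4))
    if g<.012:break
move_gripper(.05);p=current_position();servo_line([p[0],p[1],.2],rate=.2)
move_ptp([.53,-.05,.36],down(A))
c=capture("wrist");cv2.imwrite("pics/f1.png",c["image"])
P3=pts(c);X=(P3[:,:2]-CC)@EX;Y=(P3[:,:2]-CC)@EY
m=(P3[:,2]>.075)&(abs(Y)<.03)&(abs(X)<.09)
for a in np.arange(-.07,.07,.015):
    k=m&(abs(X-a)<.0075)
    if k.sum()>5:print(round(a,3),k.sum(),np.percentile(P3[k,2],90).round(4),np.median(Y[k]).round(4))
for i in (1,2,3):
    b=look(nest(i),.03);print(i,b)
X=(P3[:,:2]-O)@EX;Y=(P3[:,:2]-O)@EY-.105;k=(abs(P3[:,2]-.075)<.006)&(abs(Y)<.1)&(X<.1)
print("bar front",np.percentile(X[k],[1,5]),current_clock())
```

```text
1.45 [-0.0032 -0.0004  0.    ] [-2.8 -6.6 11.9] 0.0177
1.3 [-0.0045 -0.0004 -0.    ] [-6.6 -7.  16.1] 0.0179
1.15 [-0.0041 -0.0004  0.0001] [-6.  -5.4 14.7] 0.0176
1.0 [-0.0028 -0.0003  0.0001] [-2.2 -4.8 12.7] 0.0178
0.85 [-0.0014 -0.0003  0.0003] [ 0.8 -4.5  9.6] 0.0176
0.7 [-0.0001 -0.0003  0.0007] [ 4.2 -3.8  9.2] 0.0172
0.55 [ 0.0012 -0.0003  0.0012] [ 5.3 -3.   9.6] 0.0172
0.4 [ 0.0026 -0.0004  0.0016] [ 7.2 -1.6 11.3] 0.0175
0.25 [ 0.0039 -0.0005  0.0021] [10.4 -0.4 11.9] 0.0172
0.1 [ 0.0053 -0.0005  0.0025] [12.7 -0.9 11.4] 0.0173
-0.05 [ 0.0064 -0.0006  0.0029] [14.4 -0.1 12.5] 0.0171
-0.07 847 0.4613 0.0075
-0.055 1652 0.4614 0.0204
-0.04 175 0.1108 0.0022
-0.025 198 0.1219 0.0022
-0.01 217 0.1303 0.0024
0.005 46 0.1275 0.0013
1 None
2 (np.float64(0.0006597095491607119), array([0.60866272, 0.1071559 ]), (53.253883361816406, 36.14870071411133), 1.3578860759735107, np.float64(0.04162618006172408), 0.83)
3 (np.float64(0.000846008238547513), array([0.60631012, 0.19200858]), (54.70527267456055, 35.8116455078125), 1.7255653142929077, np.float64(0.04161912903839225), 0.66)
bar front [0.02474951 0.02574492] 83.7333
```

View pics/f1.png

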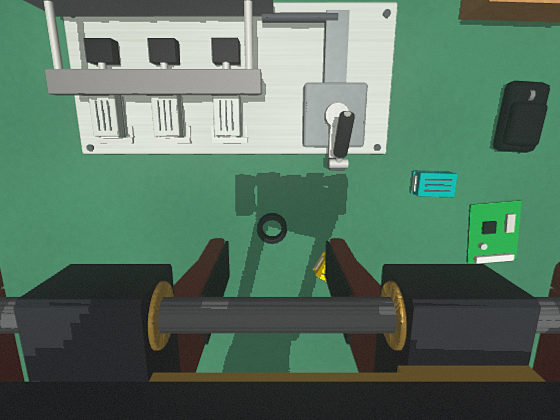

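The bar is fully forward (front edge 25 mm behind the nests) and the modules are clamped at (105,115), (167,115) and (228,115). The handle at (343,135) is only half folded because the fingers slid along it. I'll press it down from above with shut fingers.

Run:
```python
from h import *
q=down(A);P=lambda X,z:[*(CC+EX*X+EY*.001),z]
move_gripper(0);move_ptp(P(-.006,.2),q);servo_line(P(-.006,.145),rate=.15);f0=np.array(current_force())
for z in np.arange(.135,.081,-.004):
    servo_line(P(-.006,z),rate=.06);f=np.array(current_force())-f0;print(round(z,3),current_position()[2].round(4),f.round(1))
    if f[2]>22:break
p=current_position();servo_line([p[0],p[1],.2],rate=.2)
move_ptp([.53,-.05,.36],down(A))
c=capture("wrist");cv2.imwrite("pics/f2.png",c["image"])
P3=pts(c);X=(P3[:,:2]-CC)@EX;Y=(P3[:,:2]-CC)@EY
m=(P3[:,2]>.075)&(P3[:,2]<.2)&(abs(Y)<.03)&(abs(X)<.09)
for a in np.arange(-.07,.07,.015):
    k=m&(abs(X-a)<.0075)
    if k.sum()>5:print(round(a,3),k.sum(),np.percentile(P3[k,2],90).round(4),np.median(Y[k]).round(4))
for i in (1,2,3): print(i,look(nest(i),.03))
X=(P3[:,:2]-O)@EX;Y=(P3[:,:2]-O)@EY-.105;k=(abs(P3[:,2]-.075)<.006)&(abs(Y)<.1)&(X<.1)
print("bar front",np.percentile(X[k],[1,5]),current_clock())
```

```text
0.135 0.1351 [-0.3  0.2 -0.9]
0.131 0.1312 [ 0.2 -0.8  0.7]
0.127 0.1269 [ 0.3 -0.6  0.5]
0.123 0.1225 [-0.2  0.3 -0.6]
0.119 0.1185 [ 0.4  0.6 -0.5]
0.115 0.1144 [-0.4 -0.5 -1. ]
0.111 0.1106 [-0.8 -0.   0.1]
0.107 0.1067 [-1.3 -0.  -0.4]
0.103 0.1027 [-0.8  0.3 -0.6]
0.099 0.0987 [-0.2 -0.2 -0.2]
0.095 0.0947 [-0.9 -0.4  0. ]
0.091 0.0912 [0.6 0.6 0.9]
0.087 0.0894 [-2.7  1.8 18.5]
0.083 0.0878 [-9.2  2.9 35.1]
-0.07 107 0.0874 0.0013
-0.055 157 0.0879 0.001
-0.04 158 0.0906 0.0017
-0.025 173 0.0909 0.0021
-0.01 178 0.0908 0.0019
0.005 176 0.0908 0.0018
0.02 7 0.0855 0.0013
1 (np.float64(0.0015602427679350939), array([0.61025592, 0.02289983]), (51.966243743896484, 35.97978210449219), 1.5601568222045898, np.float64(0.041713163201392775), 0.8)
2 (np.float64(0.0008043097268165063), array([0.60866449, 0.10742179]), (53.252010345458984, 36.336219787597656), 1.8539351224899292, np.float64(0.04163336942036719), 0.94)
3 (np.float64(0.0008042164266724391), array([0.60643115, 0.19231151]), (54.686241149902344, 37.20033264160156), 1.676276683807373, np.float64(0.04158848297109963), 0.62)
bar front [0.02475321 0.02579207] 91.3667
```

View pics/f2.png

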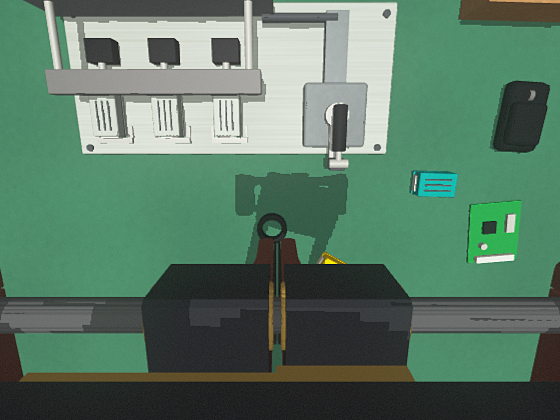

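The handle is level and folded at (341,130), with its top flat at 0.091. The three modules are clamped, the bar is forward, and the tape, mouse and board are where they were.

```bash
python3 -c "
from bench import *
print(close_job())"
```

```text
the job is handed in; nothing more can be done
None
```

The job is handed in: all three modules are clamped in their nests, the probe bar is fully forward at its stop, the handle is folded down, and the mouse, tape and board look undisturbed (the pliers were out of view in the final picture).

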